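# Set the batch-number drum and mark the carriage

## Robot

A 7-joint arm with a two-finger parallel gripper is mounted at the origin on the work surface. World frame = base frame: x ahead of the robot, y to its left, z up, the work surface at z = 0. Lengths are in m, angles in rad, forces in N, time in s.
With the tool pointing down it reaches from about 0.35 to 0.9 m from the base axis. Payload 8.1 kg.
Tool frame: the origin (TCP) lies at the very end of the fingers, on their centre line; the grasp point (between the pads) lies 19 mm behind it (manip.grip_depth is the distance from the TCP to the grasp point, in m); x points along the fingers, y is the direction in which the jaws open and shut, and the axes are right-handed (so a half turn about x gives the same grasp; the last joint's range is limited). The gripper opens to 85 mm and grips with 20 to 120 N. Pads are 22 mm wide; open, the fingers measure 114 mm over their backs; the gripper's body (76 mm by 85 mm) begins 54 mm behind the grasp point. The pads swing forward as they close: fully open they stand 13 mm farther back than shut.
Start: joints at [-1.332, 0.434, 0.025, 1.573, -0.012, 1.134, -0.075], TCP at [0.21, 0.589, 0.231] pointing down, gripper open.
Joint ranges: [-2.62, 2.62], [-0.44, 2.09], [-1.27, 1.32], [0.08, 2.57], [-1.32, 4.46], [0.12, 2], [-2.74, 2.74]. Speed limits (rad/s): [2.22, 2.22, 3.01, 3.01, 3.14, 3.14, 3.14].

## Interface

Orientations are given as a unit quaternion [w, x, y, z].
In Python, from plant import manip gives the robot as it stands. The module is installed in compiled form; this text tells all that it offers.
- The arm moves only by the tool send_rows, never from a script. Its argument "series" is a list of rows, each a list of 5 numbers: the shift along the tool's x, y, z each as a share of 0.06 m, from -1 to 1, then the turn about the tool's x as a share of 0.12 rad, from -1 to 1, then the finger opening in mm, from 0 to 85.4. In form: [[dx, dy, dz, turn, gripper], ...]. A call has 1 to 10 rows; each row shifts and turns the commanded pose from where the row before left it, along the tool's axes as they then stand; what a row does not reach is not made up. A row lasts 1/8 s, in which the tool goes at most 62.5 mm and 10.7 degrees, less where a joint would pass 70% of its speed; a pose out of reach is approached as far as the arm can. A call with a number of a shift or a turn outside -1 to 1 is refused whole. A call with a gripper value outside its range is refused whole. The fingers move at their own pace and stop on an object; "force" is the grip in N (left out, the last holds). Time passes only in rows, so rows that do not move let the fingers close. It gives the time, the measured TCP pose, the force and the opening at its end, in the units of the state.
- manip.get_obs(): the state, without advancing time (a new reading comes with each control period).
- manip.grab_frame(name): name is "scene" or "side" or "wrist"; returns a dict with "img" (480x640x3 uint8, red, green, blue), "fovy" (degrees; the focal length in pixels is half the picture's height over the tangent of half this angle, whatever the lens; pixels are square), "cx", "cy" (the principal point, pixels), "R" (3x3) and "t" (3): a world point X has camera coordinates R X + t. Camera axes: x right, y down, z forward; pixel columns grow to the right and rows downward; lengths in m; the calibration is good to about 2 mm. A picture is of the moment at which its call begins. There is no depth.
- manip.hand_in(): hands the job in, once; it reports no verdict.
The state is a dict: "time": time; "joints": joint angles; "joint_velocities": joint speeds; "effort": joint torques, N m; "position": TCP position; "tool_rot": TCP orientation; "contact_force": force on the tool from outside, world axes, zero at the start; "moment": the same for the moment, N m; "finger_gap": finger opening in m.
Only numpy, scipy, OpenCV 4.12 (cv2) and the standard library are available. Lean on these libraries where they do the work, as an engineer would, in place of code of your own. Each camera call takes 0.05 s, during which the arm holds its last target.

## Task

Roll the knurled roller of the batch-number marker until the number 5 stands centred in its window, let go of it, then press the marking plunger fully down and let it spring back up, so that the clamped carriage is marked with a 5. Work gently: never push on the roller with more than about 25 N or hit the plunger hard, do not press the plunger while any other number shows, and leave the loose fittings, bumper and pin where they lie.

Things in the scene. Friction and masses are not known exactly. Their poses are not given: they have to be found in the camera images.
- marker: Batch-number marker: fixed grey unit on a dark steel base plate (x -75 to 75, y -175 to 75, 10 mm thick) that also carries the clamped carriage. Origin on the bench under the middle of the drum; z up, y along the drum's axis (to the robot's left when unturned), x across it. Housing: 116 mm along x, y -38 to 68, highest edges 108 mm above the bench.
- clamp_end (a point): End of the toggle clamp's black handle, at x 36, y -225, z 88 mm in the marker's frame. The clamp and the aluminium carriage it pins (y -113 to -47 mm, 48 mm high) are fixed to the marker and need not be touched.
- roller_top (a point): Nominal top of the knurled steel roller (90 mm across, 54 mm long, axis along the marker's y, 58 mm above the bench), mid-length: x 0, y 32, z 103 mm in the marker's frame. It lies between fixed cheeks 60 mm apart and 5 mm higher than it, so it cannot be pinched, only rolled by something pressed on its top and drawn along the marker's x. End walls (52 mm off) are only 70 mm high.
- drum_axis (a point): Point on the drum's axis, at x 0, y 0, z 58 mm in the marker's frame. The roller is worn and runs out of true: as it turns, the height of its top changes slowly by up to 3 mm either way from nominal, so find and follow it by feel. It is stiff: 0.2 N m, about 4.4 N along the rim, so pressing with 9 to 15 N carries it without slip; it stays where it is left.
- drum (a joint): Turn of the drum (roller and number band are one piece), rad. Number n is centred in the window at 0.628 n (36 degrees, 28 mm of rim per number), so 0 at 0 and 5 at 3.142. Grows, to higher numbers, when the roller's top moves towards the marker's +x. Stops at -0.2 and 5.85; no detents. Starts between 1.9 and 3.4 numbers.
- window (a point): Centre of the window (26 mm along x, 24 mm along y) in the housing's flat top, at x 0, y -18, z 108 mm in the marker's frame; a small black index tick at each y side. Beneath it shows the white number band with black digits 0 to 9 in seven-bar shapes 16 mm high, upright for someone looking from the marker's +x side (feet towards +x).
- plunger_top (a point): Centre of the top face of the marking plunger's round dark steel cap, 34 mm across and 12 mm thick, on the arm above the carriage; at x = 0, y = -72, z = 129 mm in the marker's frame when up. Moves straight down.
- plunger (a joint): Travel of the marking plunger, m: 0 up, 0.008 fully down at its stop. A spring returns it: it takes 4 N to start and about 10.5 N at the stop. The carriage is marked once it has been held at or beyond 0.0065 for 0.15 s.
- fitting_a: Loose brass push-in fitting, 38 mm long, 20 mm thick, lying on the bench on the marker's -x side. Origin on its underside, at its middle. Leave alone.
- fitting_b: A second, like brass fitting, likewise on the -x side. Leave alone.
- bumper: Loose orange polyurethane bumper, a ribbed stub 30 mm across and 26 mm high, standing on the bench on the marker's +x side. Origin at the centre of its underside. Leave alone.
- pivot_pin: Loose blackened steel pivot pin with flanged ends, 48 mm long, 16 mm thick, lying on the bench on the marker's +x side. Origin on its underside, at its middle. Leave alone.

How it is judged:
By the outcome, as a careful person would: the job done as asked, in the order asked, and still so for the second after the job is handed in, with the robot touching nothing.
It also fails if it takes over 64 s, if anything falls off the work surface, if the arm or the gripper's body presses on something with over 40 N, if the wrist force passes 120 N, or if a joint passes its speed limit or range.

## Working session

There is one attempt and no reset: what is moved stays moved. The work goes in short steps, Python scripts to look and compute and a tool call to move; the robot and the scene stay as the last step left them, time stands still between calls to the robot, and variables do not carry over. Pictures are saved under pics/ and viewed, and the job is handed in when it is done.

Besides the shell and the picture viewer there is one more tool, called in YAML: its name, and indented under it one key for each argument. send_rows: Moves the arm, as the interface text tells. Shift numbers are shares of 0.06 m and turn numbers shares of 0.12 rad, none past 1 either way. Its arguments: {"type":"object","properties":{"series":{"type":"array"},"force":{"type":"number"}},"required":["series"]}

```bash
mkdir -p pics; ls
python3 - <<'E'
from plant import manip
import cv2
print(manip.get_obs())
for n in("scene","side","wrist"):
    f=manip.grab_frame(n); cv2.imwrite(f"pics/{n}0.png",f["img"][:,:,::-1]); print(n,f["fovy"],f["cx"],f["cy"],f["R"],f["t"])
E
```

```text
pics
{'time': 0.0, 'joints': array([-1.33159408,  0.43519877,  0.02501736,  1.5740915 , -0.01160349,
        1.13397509, -0.0751035 ]), 'joint_velocities': array([ 7.67691757e-04,  9.32671088e-05, -4.40484085e-04, -5.72610649e-04,
       -1.57522530e-03, -7.41600343e-04, -8.38464754e-05]), 'effort': array([-4.54442534e-05, -6.70463562e+01,  1.02562342e+00, -3.16213846e+01,
        1.57693180e-02,  1.24296526e-02,  5.57350305e-06]), 'position': array([0.20940199, 0.58835476, 0.23054368]), 'tool_rot': array([ 0.69676081,  0.11975922,  0.69683613, -0.12083672]), 'contact_force': array([ 0.42095771, -0.38585493, -0.07100889]), 'moment': array([-0.00518975, -0.02769041, -0.03488244]), 'finger_gap': 0.08539863385426806}
scene 47.18832648505989 314.4629423006153 239.73688608423137 [[-0.22566355  0.97406614 -0.01646559]
 [ 0.67350329  0.14377513 -0.72506692]
 [-0.70389579 -0.1747108  -0.68848156]] [ 0.13761537 -0.30571676  1.32467824]
side 57.62272724943192 323.0138797560439 235.78534898764093 [[-0.8110852  -0.58492553 -0.00171007]
 [-0.44765344  0.62261375 -0.64183994]
 [ 0.37649328 -0.51982136 -0.76683673]] [0.46861713 0.31250019 0.51889276]
wrist 58.73142078746712 323.48818888324155 243.60082877143088 [[ 0.33498137  0.94222372 -0.00139256]
 [ 0.90911704 -0.32282217  0.26323383]
 [ 0.24757561 -0.08944443 -0.96473106]] [-0.62527291 -0.03358122  0.37886658]
```

View pics/scene0.png

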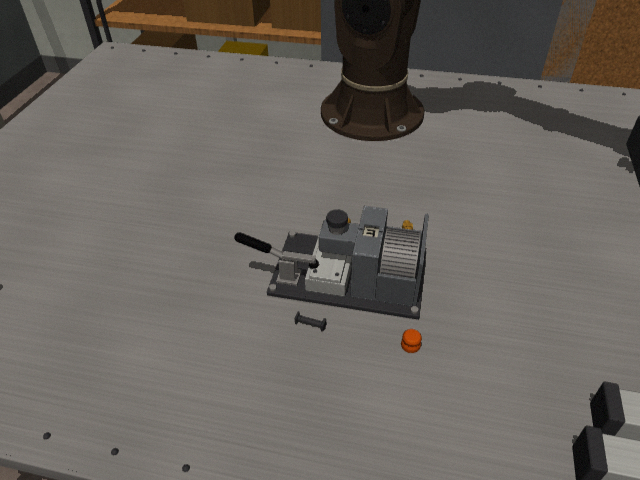

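View pics/side0.png

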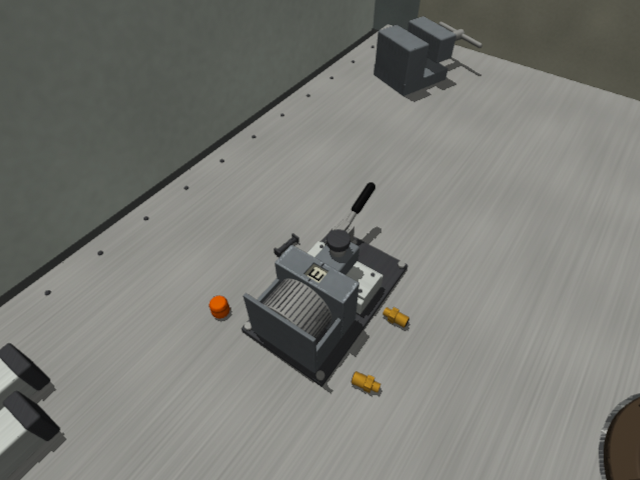

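View pics/wrist0.png

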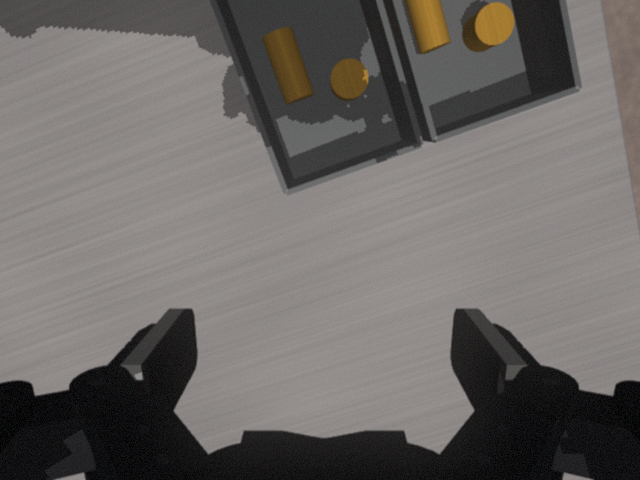

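```bash
cat > h.py <<'E'
import numpy as np, cv2
from plant import manip
def ray(f,u,v):
    h=f["img"].shape[0]; fl=h/2/np.tan(np.radians(f["fovy"])/2)
    R=np.array(f["R"]);t=np.array(f["t"])
    d=R.T@np.array([(u-f["cx"])/fl,(v-f["cy"])/fl,1.0]); return -R.T@t,d
def onz(f,u,v,z):
    c,d=ray(f,u,v); return c+d*(z-c[2])/d[2]
def proj(f,X):
    fl=240/np.tan(np.radians(f["fovy"])/2)
    p=np.array(f["R"])@X+f["t"]; return fl*p[0]/p[2]+f["cx"],fl*p[1]/p[2]+f["cy"]
def crop(f,x0,y0,x1,y1,s,name):
    c=f["img"][y0:y1,x0:x1,::-1]; cv2.imwrite(name,cv2.resize(c,None,fx=s,fy=s,interpolation=cv2.INTER_CUBIC))
E
python3 - <<'E'
from h import *
import cv2
a=cv2.imread('pics/scene0.png')[:,:,::-1];b=cv2.imread('pics/side0.png')[:,:,::-1]
crop({"img":a},230,190,440,340,3.8,'pics/sc1.png');crop({"img":b},230,170,430,400,2.6,'pics/si1.png')
crop({"img":b},270,220,370,290,8,'pics/si2.png')
E
```

```text
(no output)
```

View pics/sc1.png

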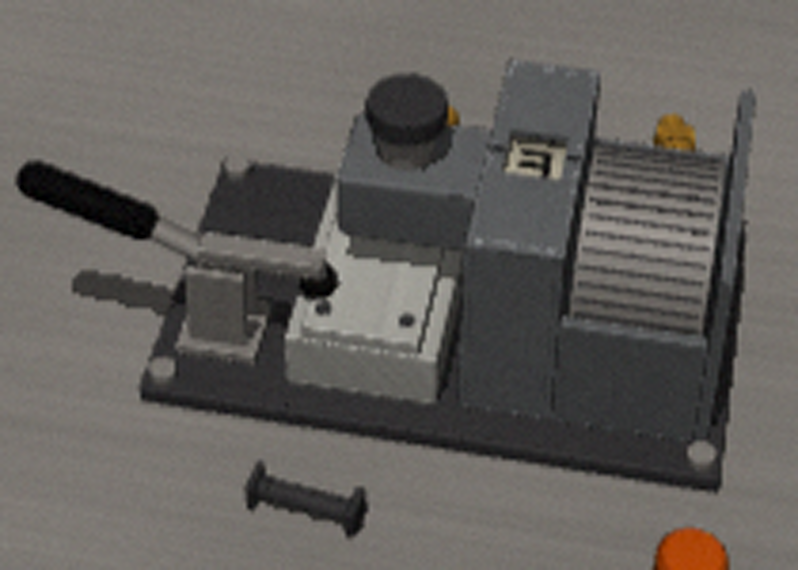

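View pics/si1.png

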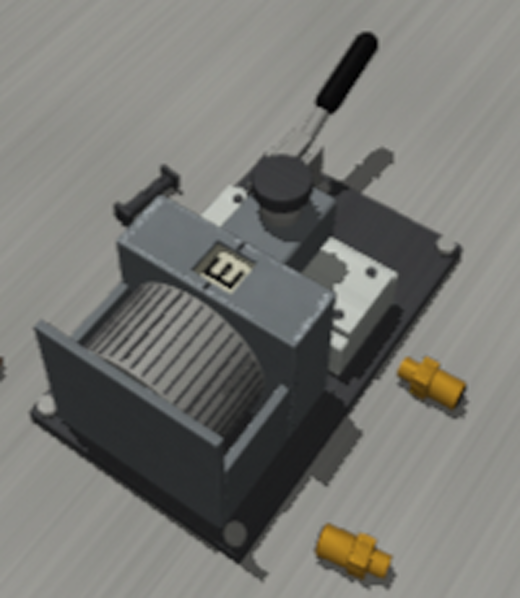

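View pics/si2.png

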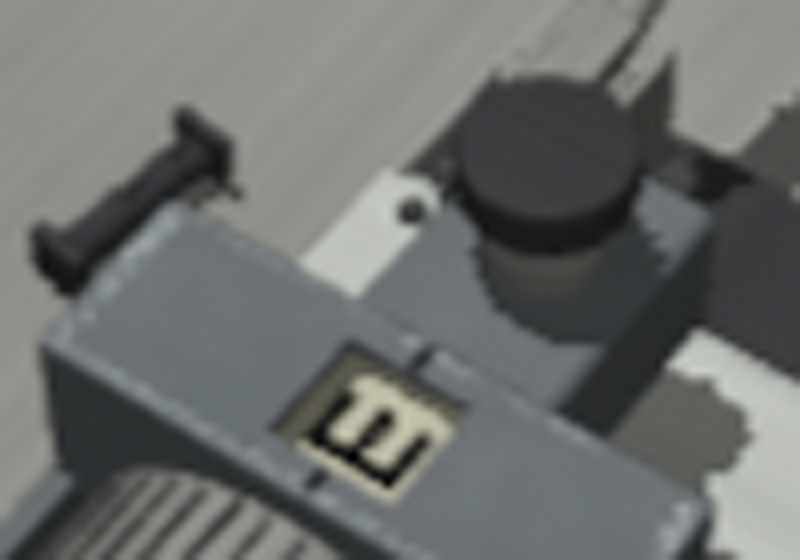

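```bash
cat > pose.py <<'E'
from h import *
fs=manip.grab_frame("scene"); fd=manip.grab_frame("side")
S=lambda u,v:(u/3.8+230-.4,v/3.8+190-.4); D=lambda u,v:(u/2.6+230-.3,v/2.6+170-.3); D2=lambda u,v:(u/8+269.6,v/8+219.6)
obs=[("cap",fs,S(408,104),(0,-72,129)),("capD",fd,D2(549,150),(0,-72,129)),
("c--S",fs,S(141,402),(75,-175,0)),("c+S",fs,S(718,490),(75,75,0)),
("D near",fd,D(240,562),(-75,75,0)),("D left",fd,D(32,417),(75,75,0)),("D right",fd,D(462,255),(-75,-175,0)),
("win top-front housing S",fs,S(473,240),(58,-38,108)),("houseD",fd,D2(42,345),(58,2,108)),("houseD2",fd,D2(180,200),(58,-38,108))]
P=[];M=[]
for n,f,p,m in obs:
    X=onz(f,*p,m[2]/1000); P.append(X[:2]);M.append(np.array(m[:2])/1000.); print(n,X.round(4))
P=np.array(P);M=np.array(M)
use=list(range(8))+[9]
A=M[use];B=P[use];ac=A.mean(0);bc=B.mean(0);a=A-ac;b=B-bc
th=np.arctan2((a[:,0]*b[:,1]-a[:,1]*b[:,0]).sum(),(a*b).sum()); R=np.array([[np.cos(th),-np.sin(th)],[np.sin(th),np.cos(th)]])
T=bc-R@ac; print("yaw",np.degrees(th),th,"origin",T)
for o,m,p in zip(obs,M,P): print(o[0],((p-(R@m+T))*1000).round(1))
for n,m in dict(roller=(0,32),plunger=(0,-72),window=(0,-18),clamp=(36,-225)).items(): print(n,(R@np.array(m)/1000+T).round(4))
E
python3 pose.py
```

```text
cap [0.5357 0.021  0.129 ]
capD [0.5355 0.0219 0.129 ]
c--S [ 0.6083 -0.0816  0.    ]
c+S [0.6035 0.1678 0.    ]
D near [0.4608 0.1646 0.    ]
D left [0.6095 0.1661 0.    ]
D right [ 0.4621 -0.083   0.    ]
win top-front housing S [0.587  0.0577 0.108 ]
houseD [0.5917 0.0953 0.108 ]
houseD2 [0.5924 0.0558 0.108 ]
yaw 0.6668030119002585 0.011637908019874441 origin [0.533307   0.09255425]
cap [1.6 0.4]
capD [1.4 1.3]
c--S [-2.  -0.1]
c+S [-3.9 -0.6]
D near [ 3.4 -2.1]
D left [ 2.1 -2.3]
D right [1.8 0.3]
win top-front housing S [-4.8  2.5]
houseD [0.5 0.1]
houseD2 [0.6 0.5]
roller [0.5329 0.1246]
plunger [0.5341 0.0206]
window [0.5335 0.0746]
clamp [ 0.5719 -0.132 ]
```

```bash
cat > st.py <<'E'
from h import *
from scipy.spatial.transform import Rotation as Ro
YAW=0.0115; O=np.array([0.534,0.0925])
def st(show=True):
    o=manip.get_obs(); q=o["tool_rot"]; R=Ro.from_quat([q[1],q[2],q[3],q[0]]).as_matrix()
    c,s=np.cos(YAW),np.sin(YAW); d=o["position"][:2]-O
    mp=np.array([c*d[0]+s*d[1],-s*d[0]+c*d[1],o["position"][2]])*1000
    if show:
        print("t",round(o["time"],2),"marker-frame mm",mp.round(1),"F",o["contact_force"].round(2),"gap",round(o["finger_gap"]*1000,1))
    return o,R,mp
E
python3 - <<'E'
from st import *
o,R,mp=st(); print("cols tool axes\n",R.round(3)); print("yaw of tool y",np.arctan2(R[1,1],R[0,1]),"tool z",np.arctan2(R[1,2],R[0,2]))
E
```

```text
t 0.25 marker-frame mm [-318.8  499.8  230.9] F [-0.75 -0.75 -0.18] gap 85.7
cols tool axes
 [[-0.     0.335  0.942]
 [-0.001  0.942 -0.335]
 [-1.    -0.001  0.   ]]
yaw of tool y 1.228936968547127 tool z -0.34185929137218857
```

send_rows:
  series:
    - [0,0,0,-0.98,0]
    - [0,0,0,-0.98,0]
    - [0,0,0,-0.98,0]
    - [0,-0.4,0.3,0,0]
    - [0,-0.8,0.6,0,0]
    - [0,-0.8,0.6,0,0]
    - [0,-0.8,0.6,0,0]
    - [0,-0.8,0.6,0,0]
    - [0,-0.8,0.6,0,0]
    - [0,-0.8,0.5,0,0]
  force: 40

```text
time: 1.5
position: [0.4422, 0.2775, 0.2315]
tool_rot: [0.707, -0.004, 0.707, 0.004]
contact_force: [1.1, -0.3, -0.9]
finger_gap: 0.0001
```

Run:
```python
from st import *
o,R,mp=st(); print(R.round(3))
```

```text
t 1.5 marker-frame mm [-89.7 186.1 231.5] F [ 1.13 -0.34 -0.88] gap 0.1
[[ 0.001 -0.01   1.   ]
 [ 0.     1.     0.01 ]
 [-1.     0.     0.001]]
```

send_rows:
  series:
    - [0,-0.7,0.35,0,0]
    - [0,-0.7,0.35,0,0]
    - [0,-0.6,0.3,0,0]
    - [0,-0.3,0.2,0,0]
    - [0,0,0,0,0]
    - [0,0,0,0,0]

```text
time: 2.25
position: [0.5139, 0.1432, 0.2312]
tool_rot: [0.707, -0.004, 0.707, 0.004]
contact_force: [-0.3, 0.5, -0.5]
finger_gap: 0.0001
```

Run:
```python
from st import *
o,R,mp=st()
f=manip.grab_frame("wrist"); cv2.imwrite("pics/w1.png",f["img"][:,:,::-1])
```

```text
t 2.25 marker-frame mm [-19.5  50.9 231.2] F [-0.27  0.52 -0.49] gap 0.1
```

View pics/w1.png

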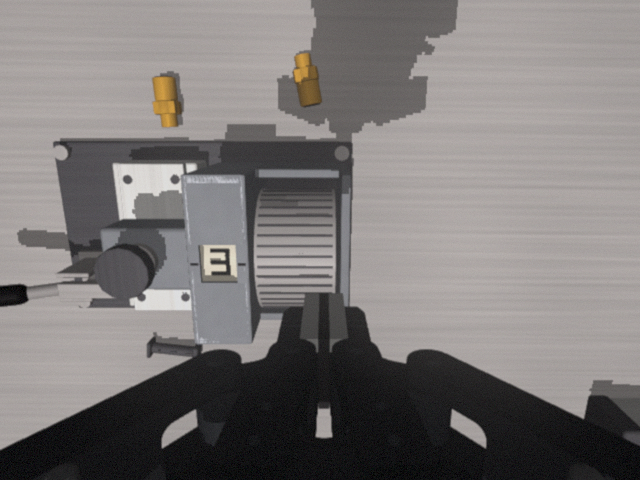

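Run:
```python
from st import *
f=manip.grab_frame("wrist"); np.savez("w1.npz",**f)
crop(f,40,120,370,360,2.4,"pics/w1c.png"); crop(f,180,225,260,300,8,"pics/w1d.png")
c,s=np.cos(YAW),np.sin(YAW)
for n,m in dict(win=(0,-18,108),plunger=(0,-72,129),c1=(-75,75,10),c2=(-75,-175,10),h1=(-58,-38,108),h2=(58,-38,108),h3=(58,2,108),h4=(-58,2,108)).items():
    m=np.array(m)/1000; X=np.array([O[0]+c*m[0]-s*m[1],O[1]+s*m[0]+c*m[1],m[2]]); u,v=proj(f,X); print(n,round(u,1),round(v,1),"crop",round((u-40)*2.4,1),round((v-120)*2.4,1))
```

```text
win 215.8 264.4 crop 421.8 346.5
plunger 118.5 275.0 crop 188.4 372.0
c1 350.5 142.1 crop 745.3 53.0
c2 49.5 141.6 crop 22.9 51.9
h1 177.4 175.2 crop 329.8 132.5
h2 192.3 344.3 crop 365.4 538.3
h3 250.2 344.3 crop 504.4 538.4
h4 242.0 175.3 crop 484.7 132.7
```

View pics/w1c.png

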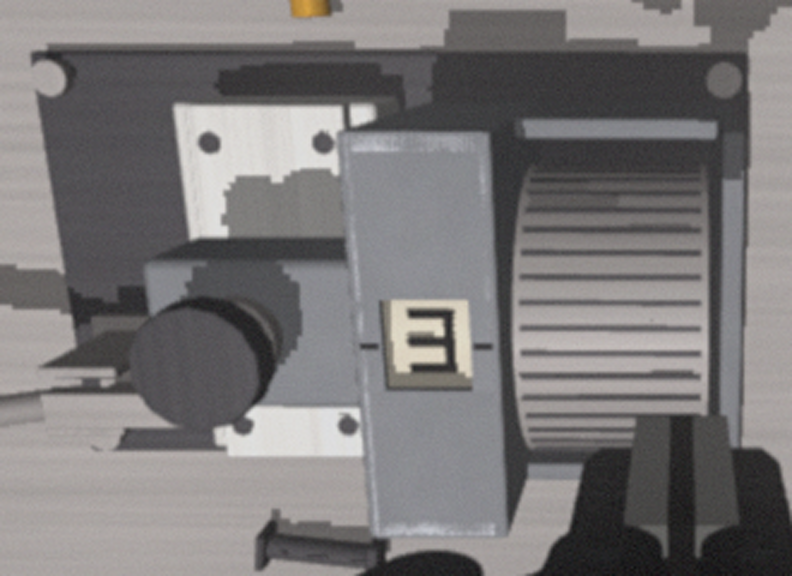

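View pics/w1d.png

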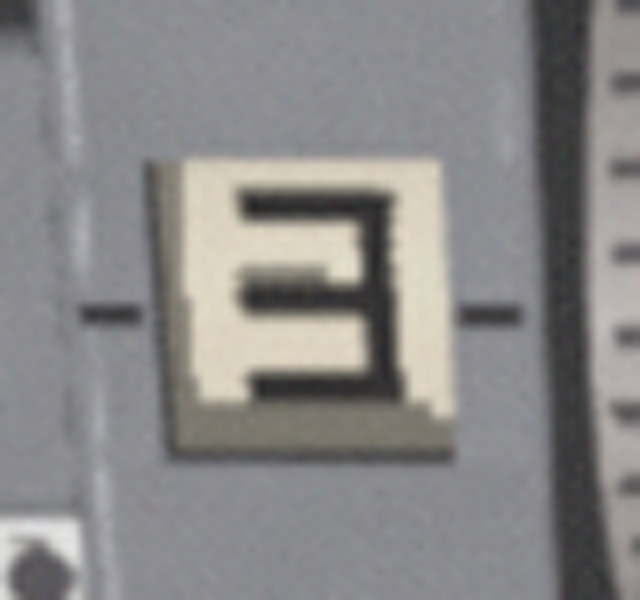

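```bash
cat > dig.py <<'E'
from st import *
def mk(X):
    c,s=np.cos(YAW),np.sin(YAW); d=X[:2]-O; return np.array([c*d[0]+s*d[1],-s*d[0]+c*d[1],X[2]])*1000
E
python3 - <<'E'
from dig import *
f=dict(np.load("w1.npz"))
c,_=ray(f,0,0); print("cam",mk(c))
g=lambda u,v,z: mk(onz(f,u/8+180,v/8+225,z))
print("ticks",g(110,315,.108),g(490,315,.108)); print("winedge",g(315,458,.108),g(315,158,.108))
for z in(.108,.106,.103,.1,.097,.094): print(z,"wallfoot",g(315,403,z)[0],"bars",[round(g(300,v,z)[0],1) for v in(205,297,385)])
E
```

```text
cam [-86.65488986  52.36491335 374.12763069]
ticks [ 7.34594194e-03 -3.24248336e+01  1.08000000e+02] [-3.27992913e-02 -1.30266592e+00  1.08000000e+02]
winedge [ 12.43283461 -16.41589339 108.        ] [-13.35278998 -14.79939091 108.        ]
0.108 wallfoot 7.611170001078046 bars [np.float64(-9.4), np.float64(-1.6), np.float64(6.0)]
0.106 wallfoot 8.319597454631335 bars [np.float64(-8.8), np.float64(-0.9), np.float64(6.7)]
0.103 wallfoot 9.38223863496105 bars [np.float64(-7.9), np.float64(0.0), np.float64(7.8)]
0.1 wallfoot 10.444879815290873 bars [np.float64(-7.1), np.float64(1.0), np.float64(8.8)]
0.097 wallfoot 11.507520995620697 bars [np.float64(-6.2), np.float64(2.0), np.float64(9.9)]
0.094 wallfoot 12.570162175950523 bars [np.float64(-5.3), np.float64(2.9), np.float64(10.9)]
```

send_rows:
  series:
    - [0.3,-0.3,0.16,0,0]
    - [0.6,0,0,0,0]
    - [0.6,0,0,0,0]
    - [0.3,0,0,0,0]
    - [0.1,0,0,0,0]
    - [0,0,0,0,0]
    - [0,0,0,0,0]

```text
time: 3.22
position: [0.5247, 0.1247, 0.1182]
tool_rot: [0.708, -0.004, 0.707, 0.004]
contact_force: [-0.0, 0.3, 0.1]
finger_gap: -0.0001
```

```bash
python3 -c "
from st import *
st()"
```

```text
t 3.23 marker-frame mm [ -8.9  32.3 118.2] F [-0.04  0.29  0.12] gap -0.1
```

send_rows:
  series:
    - [0.1,0,0,0,0]
    - [0.06,0,0,0,0]
    - [0,0,0,0,0]

```text
time: 3.6
position: [0.524, 0.1241, 0.1074]
tool_rot: [0.707, -0.004, 0.707, 0.004]
contact_force: [-0.2, -0.3, -0.2]
finger_gap: -0.0
```

send_rows:
  series:
    - [0.02,0,0,0,0]
    - [0,0,0,0,0]

```text
time: 3.85
position: [0.5242, 0.1243, 0.1065]
tool_rot: [0.707, -0.004, 0.707, 0.004]
contact_force: [-0.5, -0.2, -0.2]
finger_gap: 0.0
```

send_rows:
  series:
    - [0.02,0,0,0,0]
    - [0,0,0,0,0]

```text
time: 4.1
position: [0.5242, 0.1243, 0.1053]
tool_rot: [0.707, -0.004, 0.707, 0.004]
contact_force: [0.8, -1.2, 0.4]
finger_gap: -0.0002
```

send_rows:
  series:
    - [0.02,0,0,0,0]
    - [0,0,0,0,0]

```text
time: 4.35
position: [0.5243, 0.1243, 0.1046]
tool_rot: [0.707, -0.004, 0.707, 0.004]
contact_force: [-2.5, 0.2, 6.4]
finger_gap: -0.0001
```

send_rows:
  series:
    - [0.015,0,0,0,0]
    - [0,0,0,0,0]

```text
time: 4.6
position: [0.5245, 0.1243, 0.1044]
tool_rot: [0.707, -0.004, 0.707, 0.004]
contact_force: [-4.6, -1.4, 13.4]
finger_gap: 0.0001
```

send_rows:
  series:
    - [0.015,0,0,0,0]
    - [0,0,0,0,0]

```text
time: 4.85
position: [0.5252, 0.1244, 0.1043]
tool_rot: [0.708, -0.003, 0.706, 0.004]
contact_force: [-5.3, -2.3, 21.5]
finger_gap: -0.0003
```

send_rows:
  series:
    - [-0.016,0,0,0,0]
    - [0,0,0.05,0,0]
    - [0,0,0,0,0]

```text
time: 5.22
position: [0.5279, 0.1243, 0.1045]
tool_rot: [0.708, -0.004, 0.707, 0.004]
contact_force: [-2.6, -0.8, 13.8]
finger_gap: -0.0003
```

```bash
python3 -c "
from st import *
st()"
```

```text
t 5.22 marker-frame mm [ -5.7  31.9 104.5] F [-2.56 -0.8  13.84] gap -0.3
```

send_rows:
  series:
    - [0,0,0.04,0,0]
    - [0,0,0.04,0,0]
    - [0,0,0,0,0]

```text
time: 5.6
position: [0.5327, 0.1244, 0.1044]
tool_rot: [0.708, -0.004, 0.707, 0.004]
contact_force: [-2.4, -1.0, 10.9]
finger_gap: 0.0001
```

```bash
python3 -c "
from st import *
st()"
```

```text
t 5.6 marker-frame mm [ -0.9  31.9 104.4] F [-2.41 -1.04 10.88] gap 0.1
```

send_rows:
  series:
    - [0.003,0,0.04,0,0]
    - [0.002,0,0.04,0,0]
    - [0,0,0,0,0]

```text
time: 5.98
position: [0.5376, 0.1244, 0.1041]
tool_rot: [0.708, -0.004, 0.707, 0.004]
contact_force: [-2.3, -0.5, 11.2]
finger_gap: -0.0001
```

send_rows:
  series:
    - [0.002,0,0.04,0,0]
    - [0.002,0,0.04,0,0]
    - [0,0,0,0,0]

```text
time: 6.35
position: [0.5423, 0.1245, 0.1038]
tool_rot: [0.708, -0.004, 0.707, 0.004]
contact_force: [-2.8, -0.5, 10.9]
finger_gap: 0.0
```

Run:
```python
from st import *
st()
f=manip.grab_frame("scene"); crop(f,300,200,440,300,5.5,"pics/s2.png")
```

```text
t 6.35 marker-frame mm [  8.6  31.9 103.8] F [-2.79 -0.49 10.91] gap 0.0
```

View pics/s2.png

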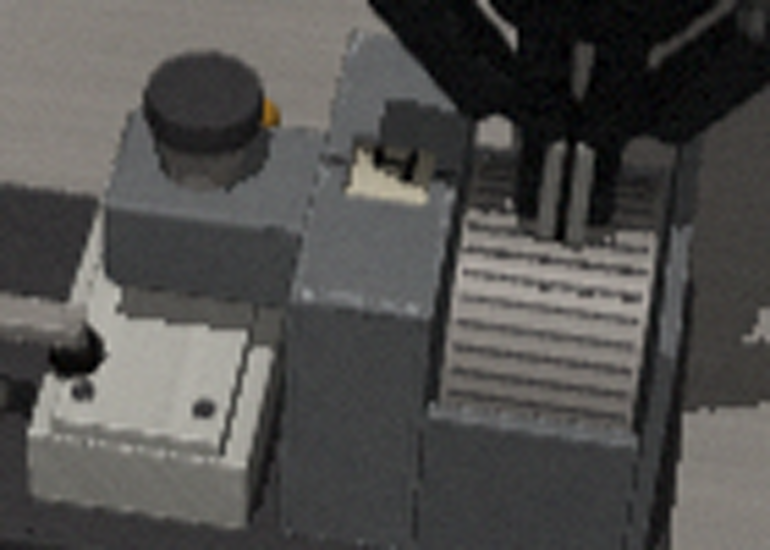

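send_rows:
  series:
    - [-0.1,0,0,0,0]
    - [-0.05,0,-0.15,0,0]
    - [0,0,-0.15,0,0]
    - [0.09,0,-0.01,0,0]
    - [0.03,0,0,0,0]
    - [0,0,0,0,0]

```text
time: 7.15
position: [0.523, 0.1242, 0.1042]
tool_rot: [0.707, -0.004, 0.707, 0.004]
contact_force: [-0.2, 0.2, 0.0]
finger_gap: -0.0003
```

```bash
python3 -c "
from st import *
st()"
```

```text
t 7.15 marker-frame mm [-10.6  31.8 104.2] F [-0.18  0.18  0.04] gap -0.3
```

send_rows:
  series:
    - [0.015,0,0,0,0]
    - [0,0,0,0,0]

```text
time: 7.4
position: [0.5233, 0.1243, 0.1037]
tool_rot: [0.707, -0.004, 0.707, 0.004]
contact_force: [-0.9, -0.2, 1.1]
finger_gap: -0.0001
```

send_rows:
  series:
    - [0.015,0,0,0,0]
    - [0,0,0,0,0]

```text
time: 7.65
position: [0.5233, 0.1243, 0.1033]
tool_rot: [0.707, -0.004, 0.707, 0.004]
contact_force: [-1.4, 0.1, 7.3]
finger_gap: 0.0
```

send_rows:
  series:
    - [0.01,0,0,0,0]
    - [0.002,0,0.05,0,0]
    - [0.002,0,0.05,0,0]
    - [0,0,0,0,0]

```text
time: 8.15
position: [0.5301, 0.1243, 0.1033]
tool_rot: [0.708, -0.003, 0.706, 0.004]
contact_force: [-2.3, -1.9, 13.5]
finger_gap: 0.0005
```

send_rows:
  series:
    - [0.002,0,0.04,0,0]
    - [0.002,0,0.04,0,0]
    - [0,0,0,0,0]

```text
time: 8.52
position: [0.5349, 0.1244, 0.103]
tool_rot: [0.708, -0.003, 0.706, 0.004]
contact_force: [-1.7, -1.6, 13.5]
finger_gap: -0.0003
```

send_rows:
  series:
    - [0.002,0,0.05,0,0]
    - [0.002,0,0.05,0,0]
    - [0,0,0,0,0]

```text
time: 8.9
position: [0.5407, 0.1244, 0.1027]
tool_rot: [0.708, -0.004, 0.706, 0.004]
contact_force: [-2.1, -0.4, 13.2]
finger_gap: 0.0002
```

send_rows:
  series:
    - [0.002,0,0.03,0,0]
    - [0,0,0,0,0]

```text
time: 9.15
position: [0.5424, 0.1245, 0.1026]
tool_rot: [0.708, -0.004, 0.707, 0.004]
contact_force: [-3.4, -1.4, 13.4]
finger_gap: 0.0001
```

```bash
python3 -c "
from st import *
st()"
```

```text
t 9.15 marker-frame mm [  8.7  31.9 102.6] F [-3.45 -1.41 13.43] gap 0.1
```

send_rows:
  series:
    - [-0.1,0,0,0,0]
    - [-0.05,0,-0.15,0,0]
    - [0,0,-0.15,0,0]
    - [0.09,0,-0.01,0,0]
    - [0.05,0,0,0,0]
    - [0,0,0,0,0]

```text
time: 9.9
position: [0.5227, 0.1243, 0.1019]
tool_rot: [0.707, -0.004, 0.707, 0.004]
contact_force: [-4.0, 0.0, 8.7]
finger_gap: 0.0002
```

send_rows:
  series:
    - [0.015,0,0,0,0]
    - [0,0,0,0,0]

```text
time: 10.15
position: [0.5231, 0.1243, 0.1017]
tool_rot: [0.707, -0.004, 0.707, 0.004]
contact_force: [-5.2, -1.0, 15.8]
finger_gap: 0.0002
```

send_rows:
  series:
    - [0,0,0.05,0,0]
    - [0,0,0.05,0,0]
    - [0,0,0,0,0]

```text
time: 10.52
position: [0.5301, 0.1244, 0.102]
tool_rot: [0.708, -0.004, 0.706, 0.004]
contact_force: [-2.6, -0.9, 14.2]
finger_gap: 0.0001
```

send_rows:
  series:
    - [0.003,0,0.05,0,0]
    - [0.002,0,0.05,0,0]
    - [0,0,0,0,0]

```text
time: 10.9
position: [0.5362, 0.1244, 0.1016]
tool_rot: [0.708, -0.004, 0.706, 0.004]
contact_force: [-1.8, -1.7, 13.6]
finger_gap: 0.0001
```

Moved about 50 mm in all. Lift and look from straight above the window.

send_rows:
  series:
    - [-0.3,0,0,0,0]
    - [-0.5,0,0.3,0,0]
    - [-0.2,-0.3,0.4,0,0]
    - [0,-0.3,0.4,0,0]
    - [0,0,0,0,0]
    - [0,0,0,0,0]
    - [0,0,0,0,0]

```text
time: 11.78
position: [0.6006, 0.09, 0.1603]
tool_rot: [0.707, -0.004, 0.707, 0.004]
contact_force: [-1.0, -0.3, 0.8]
finger_gap: 0.0002
```

Run:
```python
from dig import *
st()
f=manip.grab_frame("wrist"); np.savez("w2.npz",**f); cv2.imwrite("pics/w2.png",f["img"][:,:,::-1])
c,_=ray(f,0,0); print("cam",mk(c))
print(proj(f,np.array([O[0],O[1]-.017,.108])))
```

```text
t 11.78 marker-frame mm [ 66.6  -3.3 160.3] F [-1.04 -0.28  0.83] gap 0.2
cam [ -0.33753059  -2.03604332 303.27725304]
(np.float64(289.53719788038813), np.float64(128.01405212379188))
```

View pics/w2.png

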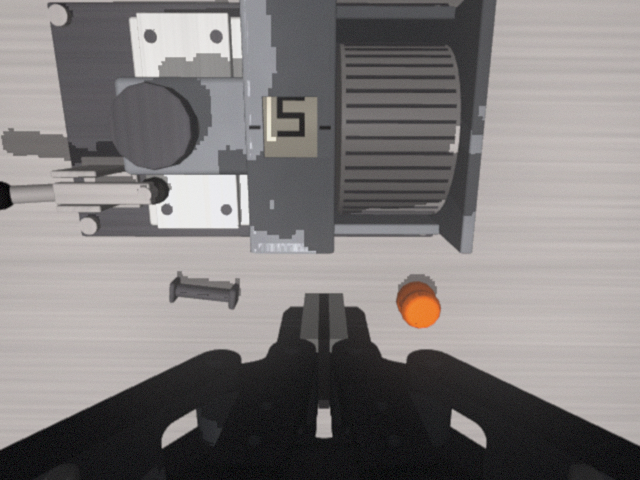

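```bash
cat > meas.py <<'E'
import sys
from dig import *
f=dict(np.load(sys.argv[1]))
crop(f,240,80,340,170,8,sys.argv[2])
for z in (.108,.103,.098):
    print(z,[(v,round(mk(onz(f,290,v,z))[0],2)) for v in (97,106,117,127,137,157)])
E
python3 meas.py w2.npz pics/w2c.png
```

```text
0.108 [(97, np.float64(-13.18)), (106, np.float64(-9.46)), (117, np.float64(-4.86)), (127, np.float64(-0.63)), (137, np.float64(3.66)), (157, np.float64(12.38))]
0.103 [(97, np.float64(-13.51)), (106, np.float64(-9.7)), (117, np.float64(-4.98)), (127, np.float64(-0.64)), (137, np.float64(3.76)), (157, np.float64(12.71))]
0.098 [(97, np.float64(-13.84)), (106, np.float64(-9.93)), (117, np.float64(-5.09)), (127, np.float64(-0.64)), (137, np.float64(3.86)), (157, np.float64(13.03))]
```

View pics/w2c.png

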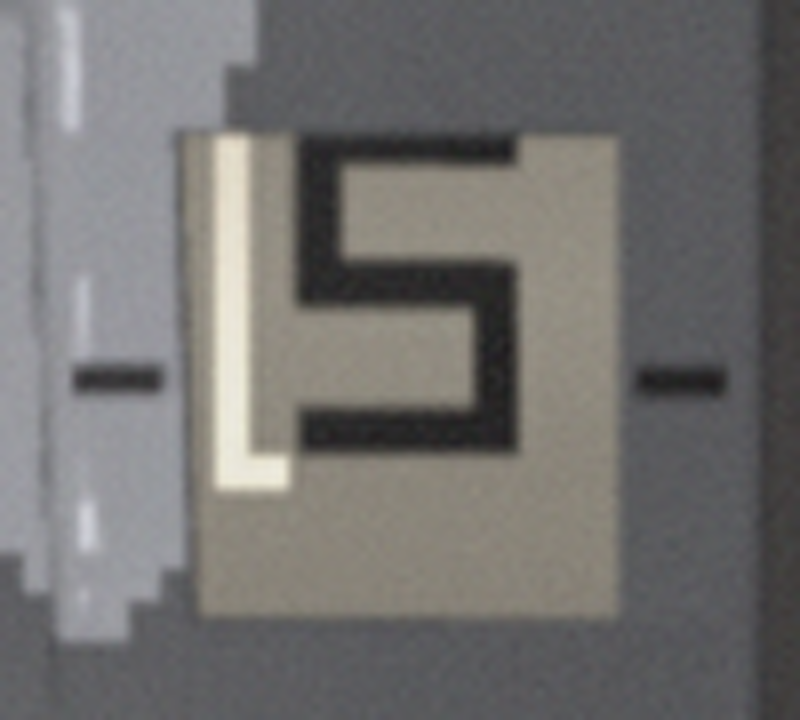

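send_rows:
  series:
    - [0,0.3,-0.4,0,0]
    - [0,0.29,-0.4,0,0]
    - [0.1,0,-0.38,0,0]
    - [0.3,0,0,0,0]
    - [0.4,0,0,0,0]
    - [0.1,0,0,0,0]
    - [0,0,0,0,0]

```text
time: 12.7
position: [0.53, 0.1239, 0.1068]
tool_rot: [0.707, -0.004, 0.707, 0.004]
contact_force: [0.2, -0.7, -0.1]
finger_gap: 0.0004
```

```bash
python3 -c "
from st import *
st()"
```

```text
t 12.7 marker-frame mm [ -3.6  31.5 106.8] F [ 0.23 -0.74 -0.08] gap 0.4
```

send_rows:
  series:
    - [0.04,0,0,0,0]
    - [0.035,0,0,0,0]
    - [0,0,0,0,0]

```text
time: 13.08
position: [0.5303, 0.1237, 0.1023]
tool_rot: [0.707, -0.004, 0.707, 0.004]
contact_force: [0.6, -0.2, -0.5]
finger_gap: 0.0002
```

send_rows:
  series:
    - [0.015,0,0,0,0]
    - [0,0,0,0,0]

```text
time: 13.32
position: [0.5304, 0.1238, 0.1017]
tool_rot: [0.707, -0.004, 0.707, 0.004]
contact_force: [-1.5, -0.3, 5.4]
finger_gap: -0.0001
```

send_rows:
  series:
    - [0.014,0,0,0,0]
    - [0,0,0.04,0,0]
    - [0.001,0,0.04,0,0]
    - [0,0,0,0,0]

```text
time: 13.82
position: [0.5355, 0.1238, 0.1014]
tool_rot: [0.707, -0.004, 0.707, 0.004]
contact_force: [-2.4, -1.0, 10.5]
finger_gap: 0.0
```

send_rows:
  series:
    - [0,0,0.007,0,0]
    - [0,0,0,0,0]
    - [-0.2,0,0,0,0]
    - [-0.6,0,0.3,0,0]
    - [-0.2,-0.3,0.37,0,0]
    - [0,-0.3,0.36,0,0]
    - [0,0,0,0,0]
    - [0,0,0,0,0]
    - [0,0,0,0,0]

```text
time: 14.95
position: [0.5969, 0.0894, 0.1604]
tool_rot: [0.707, -0.004, 0.707, 0.004]
contact_force: [0.3, 0.3, 0.2]
finger_gap: -0.0001
```

```bash
python3 - <<'E'
from dig import *
st()
f=manip.grab_frame("wrist"); np.savez("w3.npz",**f)
c,_=ray(f,0,0); print("cam",mk(c))
E
python3 meas.py w3.npz pics/w3c.png
```

```text
t 14.95 marker-frame mm [ 62.9  -3.8 160.4] F [0.25 0.26 0.21] gap -0.1
cam [ -4.1467077   -2.56632479 303.26751969]
0.108 [(97, np.float64(-16.94)), (106, np.float64(-13.22)), (117, np.float64(-8.62)), (127, np.float64(-4.38)), (137, np.float64(-0.1)), (157, np.float64(8.63))]
0.103 [(97, np.float64(-17.27)), (106, np.float64(-13.45)), (117, np.float64(-8.73)), (127, np.float64(-4.39)), (137, np.float64(0.01)), (157, np.float64(8.95))]
0.098 [(97, np.float64(-17.59)), (106, np.float64(-13.68)), (117, np.float64(-8.85)), (127, np.float64(-4.4)), (137, np.float64(0.11)), (157, np.float64(9.28))]
```

View pics/w3c.png

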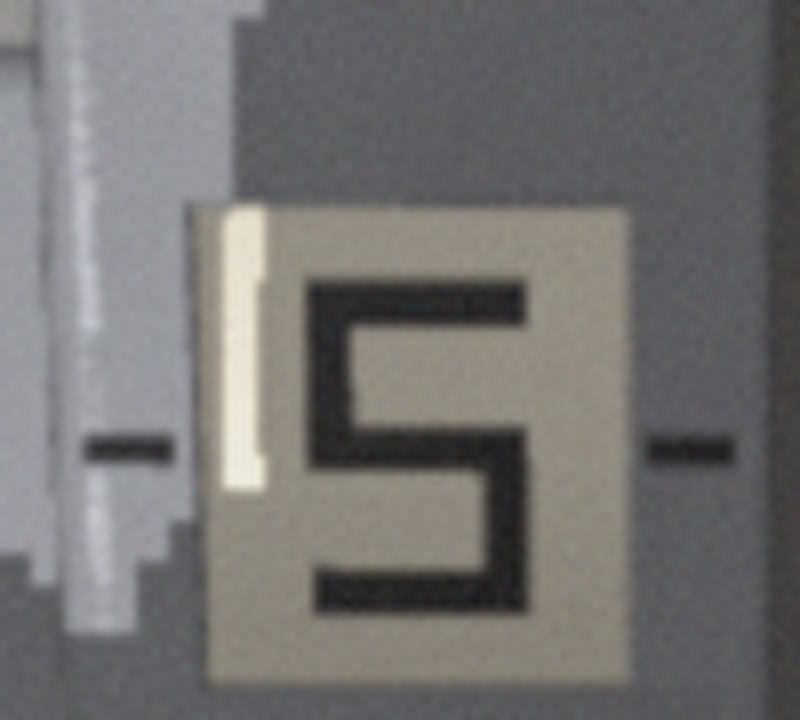

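send_rows:
  series:
    - [0,-0.3,-0.25,0,0]
    - [0,-0.4,-0.4,0,0]
    - [0,-0.4,-0.39,0,0]
    - [0.2,0,0,0,0]
    - [0.12,0,0,0,0]
    - [0.05,0,0,0,0]
    - [0,0,0,0,0]
    - [0,0,0,0,0]

```text
time: 16.0
position: [0.5363, 0.0221, 0.1382]
tool_rot: [0.707, -0.004, 0.707, 0.004]
contact_force: [-0.3, 0.4, 0.7]
finger_gap: -0.0001
```

Run:
```python
from dig import *
st()
f=manip.grab_frame("scene"); crop(f,280,170,440,290,5,"pics/s3.png")
```

```text
t 16.0 marker-frame mm [  1.5 -70.4 138.2] F [-0.32  0.43  0.66] gap -0.1
```

View pics/s3.png

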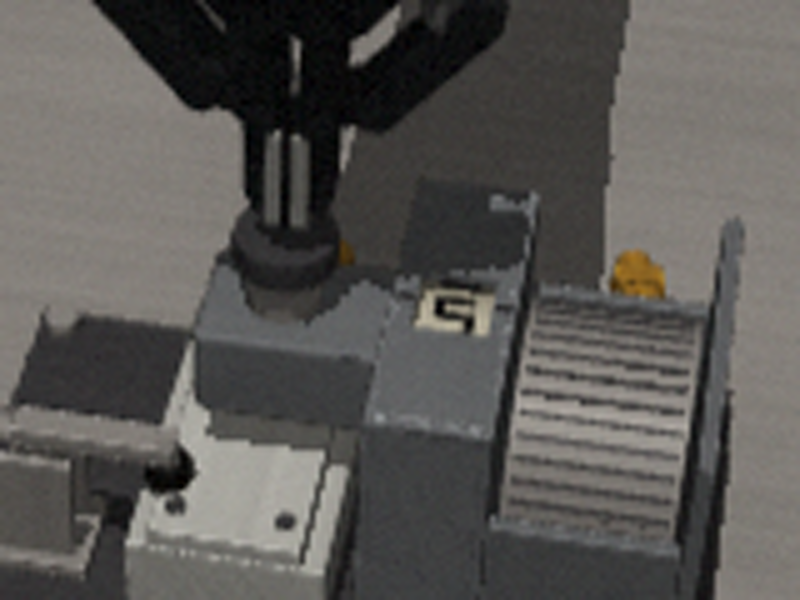

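Over the cap, with 5 in the window. Descending slowly.

send_rows:
  series:
    - [0.05,0,0,0,0]
    - [0.05,0,0,0,0]
    - [0.03,0,0,0,0]
    - [0.02,0,0,0,0]
    - [0,0,0,0,0]

```text
time: 16.68
position: [0.5359, 0.0218, 0.1292]
tool_rot: [0.707, -0.004, 0.707, 0.004]
contact_force: [0.1, -0.6, 1.0]
finger_gap: -0.0002
```

send_rows:
  series:
    - [0.02,0,0,0,0]
    - [0.02,0,0,0,0]
    - [0,0,0,0,0]

```text
time: 17.05
position: [0.536, 0.0218, 0.1269]
tool_rot: [0.707, -0.004, 0.707, 0.004]
contact_force: [-1.7, -0.7, 4.8]
finger_gap: 0.0002
```

send_rows:
  series:
    - [0.02,0,0,0,0]
    - [0.02,0,0,0,0]
    - [0,0,0,0,0]

```text
time: 17.42
position: [0.536, 0.0218, 0.1245]
tool_rot: [0.707, -0.004, 0.707, 0.004]
contact_force: [-2.1, -0.1, 6.5]
finger_gap: 0.0001
```

send_rows:
  series:
    - [0.02,0,0,0,0]
    - [0.02,0,0,0,0]
    - [0.02,0,0,0,0]
    - [0,0,0,0,0]

```text
time: 17.92
position: [0.536, 0.0218, 0.1212]
tool_rot: [0.707, -0.004, 0.707, 0.004]
contact_force: [-4.0, 0.0, 9.3]
finger_gap: -0.0001
```

send_rows:
  series:
    - [0.015,0,0,0,0]
    - [0.01,0,0,0,0]
    - [0,0,0,0,0]

```text
time: 18.3
position: [0.5361, 0.0218, 0.121]
tool_rot: [0.707, -0.004, 0.707, 0.004]
contact_force: [-8.2, -1.0, 24.8]
finger_gap: 0.0002
```

send_rows:
  series:
    - [-0.01,0,0,0,0]
    - [0,0,0,0,0]
    - [0,0,0,0,0]
    - [0,0,0,0,0]

```text
time: 18.8
position: [0.5361, 0.0218, 0.121]
tool_rot: [0.707, -0.004, 0.707, 0.004]
contact_force: [-6.5, -0.9, 18.8]
finger_gap: 0.0004
```

send_rows:
  series:
    - [-0.03,0,0,0,0]
    - [-0.04,0,0,0,0]
    - [-0.05,0,0,0,0]
    - [-0.05,0,0,0,0]
    - [-0.1,0,0,0,0]
    - [-0.3,0,0,0,0]
    - [-0.4,0,0.4,0,0]
    - [0,0.4,0.6,0,0]
    - [0,0.4,0.1,0,0]
    - [0,0,0,0,0]

```text
time: 20.05
position: [0.6016, 0.0731, 0.1778]
tool_rot: [0.707, -0.005, 0.707, 0.005]
contact_force: [-0.0, -0.0, -0.3]
finger_gap: -0.0002
```

send_rows:
  series:
    - [0,0.3,0,0,0]
    - [0,0,0,0,0]
    - [0,0,0,0,0]

```text
time: 20.42
position: [0.6011, 0.088, 0.1782]
tool_rot: [0.707, -0.004, 0.707, 0.004]
contact_force: [0.5, -0.7, -0.2]
finger_gap: -0.0001
```

Run:
```python
from dig import *
st()
f=manip.grab_frame("wrist"); np.savez("w4.npz",**f); cv2.imwrite("pics/w4.png",f["img"][:,:,::-1])
f=manip.grab_frame("scene"); crop(f,230,190,440,340,3.8,"pics/s4.png")
```

```text
t 20.43 marker-frame mm [ 67.   -5.2 178.2] F [ 0.52 -0.66 -0.18] gap -0.1
```

View pics/w4.png

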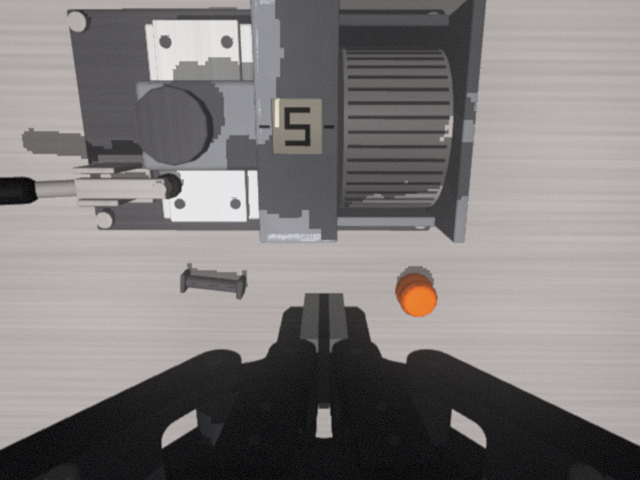

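View pics/s4.png

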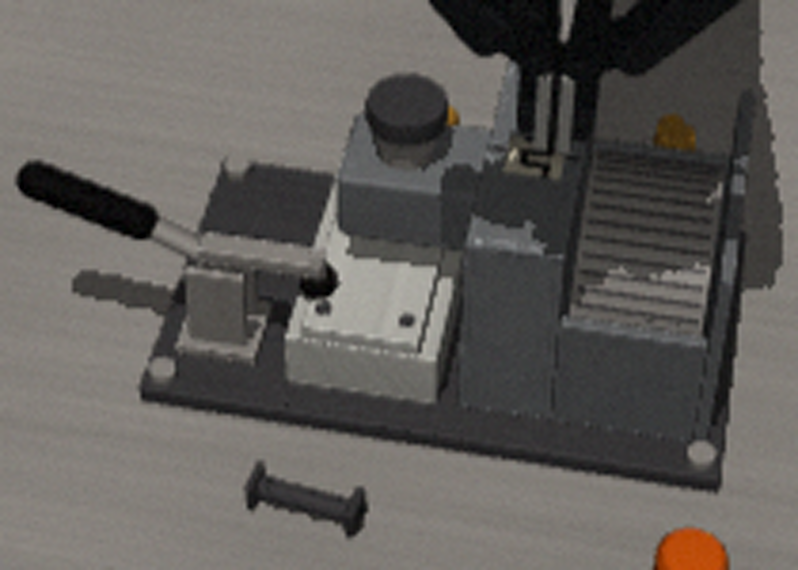

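The 5 is still centred on the ticks (wrist image, 298,126), the plunger is back up at its first position (scene crop, 408,104), and the arm is clear. Handing in.

```bash
python3 -c "
from plant import manip
print(manip.hand_in(), manip.get_obs()['time'])"
```

```text
the job is handed in; nothing more can be done
the job is handed in; nothing more can be done
```

I rolled the marker from 3 to 5 with the closed fingertips, in four short strokes. I then lifted off and pressed the plunger once to its stop and let it spring back. The job was handed in at about 20.5 s.

**Roller:** I mostly kept the push at about 9–16 N. One reading while feeling for first contact reached 21.5 N, still under 25 N. After lifting off, the overhead wrist view put the 5 within about 0.2 mm of the index ticks, and it was still centred after the press.

**Plunger:** The fingertip went down from about 128.6 mm to 121.0 mm and stopped there. That is 7.6 mm of travel by my contact estimate, against the nominal 8 mm. The force rose from 9 N to 25 N over the last 0.2 mm, which shows it was at the stop. It stayed there for at least 0.5 s, and the last picture shows the cap back at its starting position. The mark itself was not visible to check, so I am relying on the travel and hold time.

**Surroundings:** The arm was clear with contact force near zero at the end. The pin, the bumper and the one fitting in view appeared unmoved in the last pictures. The second fitting was not in view then, but nothing had gone near it.

**Disagreement:** Single points I measured on the marker differed by up to about 5 mm between cameras. I corrected for this using the wrist view, the index ticks and contact.

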